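# Snap the parts-box lid shut round its rim

## Robot

A 6-joint arm with a two-finger parallel gripper is mounted at the origin on a cart in front of the work surface, level with it; the furniture and walls round the work are solid. World frame = base frame: x ahead of the robot, y to its left, z up, the work surface at z = 0. Lengths are in mm, angles in degrees, forces in N, time in s.
With the tool pointing down it reaches from about 350 to 850 mm from the base axis. Payload 8.1 kg.
Tool frame: the origin (TCP) lies between the finger pads; the fingertips stand 11 mm ahead of it and the grasp point (between the pads) lies 8 mm behind it; z points along the fingers, y is the line along which they close (so a half turn about z gives the same grasp; the last joint's range is limited). The gripper opens to 85 mm and grips with 20 to 120 N. Pads are 22 mm wide; open, the fingers measure 114 mm over their backs; the gripper's body (76 mm by 85 mm) begins 54 mm behind the grasp point. The pads swing forward as they close: fully open they stand 13 mm farther back than shut.
Start: joints at [-80.294, 7.471, 85.268, -0, 87.261, -4.893], TCP at [151.251, -580.628, 242.292] pointing down, gripper open.
Joint ranges: [-169.43, 169.43], [-51.17, 129.36], [1.28, 143.12], [-76.62, 256.62], [0, 156.53], [-152.29, 152.29]. Speed limits (degrees/s): [136.94, 136.94, 159.86, 180, 180, 180].

## Interface

Orientations are given as [roll, pitch, yaw] about the fixed x, y, z axes, in that order (R = Rz(yaw) Ry(pitch) Rx(roll)).
In Python, from bench import r, snapshot, get_calibration gives the robot as it stands.
- The arm moves only by the tool step_arm, never from a script. Its argument "rows" is a list of rows, each a list of 2 entries, a list of its own where there are three numbers: the shift along the tool's x, y, z in mm, then the turn about the tool's z in degrees. In form: [[[tx, ty, tz], yaw], ...]. A call has 1 to 12 rows; each row is the pose to reach, as a shift and turn from the pose commanded when the call began, along the tool's axes at that moment; what a row does not reach only later rows make up. A row lasts 1/10 s, in which the tool goes at most 50 mm and 8.59 degrees, less where a joint would pass 70% of its speed; a pose out of reach is approached as far as the arm can. A call with a gripper value outside its range is refused whole. "fingers" is the opening, from 0 (shut) to 1 (fully open), set as the call begins (left out, the last holds). The fingers move at their own pace and stop on an object; "squeeze" is the grip in N (left out, the last holds). Time passes only in rows, so rows that repeat a pose let the fingers close. It gives the time, the measured TCP pose, the force, the opening and the grip force at its end, in the units of the state.
- r.sense(): the state, without advancing time (a new reading comes with each control period).
- snapshot(name): name is "side" or "top"; returns the picture (400x640x3 uint8, blue, green, red); there is no depth.
- get_calibration(name): a dict with "fovy" (degrees; the focal length in pixels is half the picture's height over the tangent of half this angle, whatever the lens; pixels are square), "cx", "cy" (the principal point, pixels), "eye" and "orientation" of the camera in the world. Camera axes: x right, y up, looking along -z (the intrinsics and any distortion apply to the point x, -y, -z); pixel columns grow to the right and rows downward; lengths in mm; the calibration is good to about 2 mm. A picture is of the moment at which its call begins. get_calibration takes no time and is no camera call.
- r.hand_in(): hands the job in; it is judged then, once.
The state is a dict: "time": time; "joint_pos": joint angles; "qd": joint speeds; "joint_efforts": joint torques, N m; "tool_pos": TCP position; "tcp_rot": TCP orientation; "ft_force": force on the tool from outside, world axes, zero at the start; "wrist_torque": the same for the moment, N m; "finger_gap": finger opening in mm; "grip_force": force on a finger pad.
Only numpy, scipy, OpenCV 4.12 (cv2) and the standard library are available. Lean on these libraries where they do the work, as an engineer would, in place of code of your own. Each camera call takes 0.05 s, during which the arm holds its last target. There are 200 camera calls.

## Task

The lid lies loosely on the parts box on the bench mat: press its raised rim down with the fingertips, one section after another, until all four have clicked shut. Begin with the section that has the pull tab and go round clockwise as seen from above. Do not pick up, tip or shove the box, and leave the things around it alone.

Things in the scene. Friction and masses are not known exactly. Their poses are not given: they have to be found in the camera images.
- parts_box: Loose white box with grey clip-on lid, on a dark 3 mm mat; about 0.7 kg, 124 x 164 mm over the lid, any yaw. Origin: centre of its underside; z up, y along the long sides; pull tab at -x. Rim sections: clockwise from above -x, +y, +x, -y, their middles 52 mm (long ones, -x and +x) or 72 mm (short ones) from the centre. Mid panel (57 mm high) and corner pieces (58 mm) are fixed.
- rim_1_top (a point): Top middle of the first rim section, the long one with the pull tab (a flat tongue 30 mm wide that sticks 16 mm outward): a flat bar 20 mm wide and 120 mm long, three small ribs at its middle. x points horizontally inward to the lid's centre, y along the bar, z up. Top 66 mm above the box's underside when up, 60 mm when shut.
- rim_1 (a joint): Rim section 1 (tab side): 0 = up (as found), 0.006 m = clicked shut; grows as it is pressed straight down. It resists with 5 to 8 N at most, snaps through at half its travel and then stays down by itself against a hard stop; let go before half way, it springs up again.
- rim_2_top (a point): Top middle of the second section, the short one next clockwise (seen from above) from the tab: a flat bar 20 mm wide and 80 mm long, three small ribs at its middle. x points horizontally inward to the lid's centre, y along the bar, z up. Top 66 mm above the box's underside when up, 60 mm when shut.
- rim_2 (a joint): Rim section 2 (short, next clockwise): 0 = up (as found), 0.006 m = clicked shut; grows as it is pressed straight down. It resists with 5 to 8 N at most, snaps through at half its travel and then stays down by itself against a hard stop; let go before half way, it springs up again.
- rim_3_top (a point): Top middle of the third section, the long one without a tab, opposite the tab: a flat bar 20 mm wide and 120 mm long, three small ribs at its middle. x points horizontally inward to the lid's centre, y along the bar, z up. Top 66 mm above the box's underside when up, 60 mm when shut.
- rim_3 (a joint): Rim section 3 (long, opposite the tab): 0 = up (as found), 0.006 m = clicked shut; grows as it is pressed straight down. It resists with 5 to 8 N at most, snaps through at half its travel and then stays down by itself against a hard stop; let go before half way, it springs up again.
- rim_4_top (a point): Top middle of the fourth section, the other short one: a flat bar 20 mm wide and 80 mm long, three small ribs at its middle. x points horizontally inward to the lid's centre, y along the bar, z up. Top 66 mm above the box's underside when up, 60 mm when shut.
- rim_4 (a joint): Rim section 4 (other short one): 0 = up (as found), 0.006 m = clicked shut; grows as it is pressed straight down. It resists with 5 to 8 N at most, snaps through at half its travel and then stays down by itself against a hard stop; let go before half way, it springs up again.
- nozzle_box: bystander: flat box 42 x 62 x 20 mm, loose on the mat. Origin: centre of its underside.
- clip_tin: bystander: round open tin of small screws, 66 mm across, 31 mm high, loose on the mat. Origin: centre of its underside.
- tape_roll: bystander: roll of tape lying flat, 66 mm across, 24 mm high, loose on the mat. Origin: centre of its underside.
- print_gear: bystander: printed spur gear, 40 mm across, 14 mm high, loose on the mat. Origin: centre of its underside.

How it is judged (in metres and radians):
On the way, in this order (a step that is already met when the one before it is completed fails the run):
1. the tab section clicks shut first, the others still up (value of joint rim_1 above 0.005 m), for 0.2 s.
2. the short section next clockwise clicks shut (value of joint rim_2 above 0.005 m), for 0.2 s.
3. the long section opposite the tab clicks shut (value of joint rim_3 above 0.005 m), for 0.2 s.
4. the last short section clicks shut (value of joint rim_4 above 0.005 m), for 0.2 s.
At the end, for the whole second after the job is handed in: All four rim sections are shut (pressed down more than 5 of their 6 mm); the box stands flat and at rest on the mat within 40 mm of where it stood, and the four bystanders are within 25 mm of theirs (value of joint each of rim_1, rim_2, rim_3, rim_4 above 0.005 m and distance of parts_box from where it was at the start of the episode below 0.04 m and angle between parts_box's own z axis and vertical below 0.05 rad and height (world z) of parts_box below 0.008 m and linear speed of parts_box below 0.02 m/s and distance of each of nozzle_box, clip_tin, tape_roll, print_gear from where it was at the start of the episode below 0.025 m); the robot touches nothing.
It fails at once if the box is lifted (more than 15 mm off the mat) (height (world z) of parts_box above 0.018 m).
It fails at once if the box is tipped by more than 0.2 rad (angle between parts_box's own z axis and vertical above 0.2 rad).
It fails at once if the box is shoved more than 40 mm (distance of parts_box from where it was at the start of the episode above 0.04 m).
It fails at once if a bystander is moved more than 25 mm (distance of any of nozzle_box, clip_tin, tape_roll, print_gear from where it was at the start of the episode above 0.025 m).
It also fails if it takes over 48 s, if anything falls off the work surface, if the arm or the gripper's body presses on something with over 40 N, if the wrist force passes 120 N, or if a joint passes its speed limit or range.

## Working session

There is one attempt and no reset: what is moved stays moved. The work goes in short steps, Python scripts to look and compute and a tool call to move; the robot and the scene stay as the last step left them, time stands still between calls to the robot, and variables do not carry over. Pictures are saved under pics/ and viewed, at most 10 in all, crops included, and the job is handed in when it is done.

Besides the shell and the picture viewer there is one more tool, called after "Emit:" in YAML: its name, and indented under it one key for each argument. step_arm: Moves the arm, as the interface text tells. Its arguments: {"type":"object","properties":{"rows":{"type":"array"},"fingers":{"type":"number"},"squeeze":{"type":"number"}},"required":["rows"]}

```bash
mkdir -p pics; python3 - <<'E'
from bench import r, snapshot, get_calibration
import cv2
for n in ("side","top"):
    print(n,get_calibration(n)); cv2.imwrite(f"pics/{n}0.png",snapshot(n))
s=r.sense(); print(s)
E
```

```text
side {'fovy': 54.051942564353126, 'cx': 317.8935558362398, 'cy': 197.60566779204206, 'eye': array([ 559.2903569 , -627.97574914,  667.81247882]), 'orientation': array([45.00123651, -0.49679707, -0.34615084])}
top {'fovy': 48.54968601712035, 'cx': 328.3028231035882, 'cy': 199.0676661301827, 'eye': array([478.18752785, -27.99336178, 930.04336405]), 'orientation': array([  6.22980466,   1.47840221, -88.41077367])}
{'time': 0.1, 'joint_pos': array([-8.02928209e+01,  7.51240184e+00,  8.53241238e+01, -6.79938436e-04,
        8.72617262e+01, -4.89429757e+00]), 'qd': array([-0.02296036,  0.00709921, -0.11789006, -0.14654105,  0.10647777,
       -0.02118889]), 'joint_efforts': array([ 1.09931203e-03, -5.70950818e+01, -5.01943910e+01, -1.06724949e-04,
        8.04689247e-03,  2.20507661e-05]), 'tool_pos': array([ 151.17921189, -580.13878686,  241.32203049]), 'tcp_rot': array([-1.79902048e+02, -7.70599558e-03,  1.46015031e+01]), 'ft_force': array([ 0.1865345 ,  0.42670247, -0.72629941]), 'wrist_torque': array([ 0.02262311,  0.00531119, -0.00561781]), 'grip_force': 0.0, 'finger_gap': 85.34364401700373}
```

View pics/top0.png

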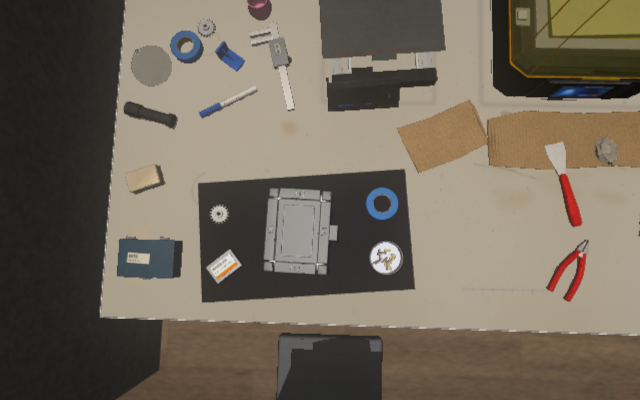

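View pics/side0.png

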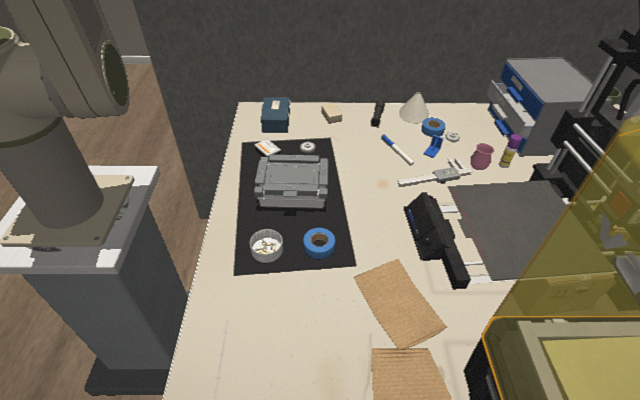

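The top view shows the box at about (298,231), with its tab at (334,233), which is the world -y side. The tin (386,258) and tape (382,204) lie beyond the tab, and the gear (219,213) and nozzle box (224,266) are on the far side. Next I measure the lid.

```bash
cat > h.py <<'E'
import numpy as np, cv2
from scipy.spatial.transform import Rotation as R
from bench import r, snapshot, get_calibration
def cam(n):
    c=get_calibration(n); return c, 200/np.tan(np.radians(c["fovy"]/2)), R.from_euler("xyz",c["orientation"],degrees=True)
def ray(n,uv,z):
    c,f,q=cam(n); uv=np.atleast_2d(uv).astype(float)
    d=q.apply(np.c_[(uv[:,0]-c["cx"])/f,-(uv[:,1]-c["cy"])/f,-np.ones(len(uv))])
    return c["eye"]+d*((z-c["eye"][2])/d[:,2])[:,None]
def proj(n,P):
    c,f,q=cam(n); p=q.inv().apply(np.atleast_2d(P)-c["eye"])
    return np.c_[c["cx"]-f*p[:,0]/p[:,2], c["cy"]+f*p[:,1]/p[:,2]]
E
python3 - <<'E'
from h import *
im=cv2.imread("pics/top0.png"); g=cv2.cvtColor(im,cv2.COLOR_BGR2GRAY)
m=((g>70)*255).astype(np.uint8); w=np.zeros_like(m); w[180:282,255:348]=m[180:282,255:348]
w=cv2.morphologyEx(w,cv2.MORPH_CLOSE,np.ones((5,5)))
o=cv2.morphologyEx(w,cv2.MORPH_OPEN,np.ones((25,25)))
c=max(cv2.findContours(o,0,1)[0],key=cv2.contourArea)
b=cv2.boxPoints(cv2.minAreaRect(c)); B=ray("top",b,66)[:,:2]
print("corners",B.round(1),"sides",np.linalg.norm(np.roll(B,-1,0)-B,axis=1).round(1),"centre",B.mean(0).round(1))
e=B[1]-B[0],B[2]-B[1]; print([np.degrees(np.arctan2(v[1],v[0])).round(1) for v in e])
t=cv2.subtract(w,o); n,l,s,ce=cv2.connectedComponentsWithStats(t)
i=1+np.argmax(s[1:,4]*(ce[1:,0]>328)); print("tab px",s[i],ce[i],ray("top",ce[i],55))
v=im[170:292,240:420]; v=cv2.resize(v,None,fx=4.4,fy=4.4,interpolation=cv2.INTER_CUBIC)
cv2.imwrite("pics/top0c.png",v)
im=cv2.imread("pics/side0.png")[130:275,225:365]; cv2.imwrite("pics/side0c.png",cv2.resize(im,None,fx=4,fy=4,interpolation=cv2.INTER_CUBIC))
E
```

```text
corners [[428.7 120.5]
 [594.  118.4]
 [590.   -9.4]
 [425.5  -4.8]] sides [165.4 127.9 164.6 125.3] centre [509.5  56.2]
[np.float64(-0.7), np.float64(-91.8)]
tab px [330 225   8  16 119] [333.23529412 232.23529412] [[507.65220227 -14.30202796  55.        ]]
```

View pics/top0c.png

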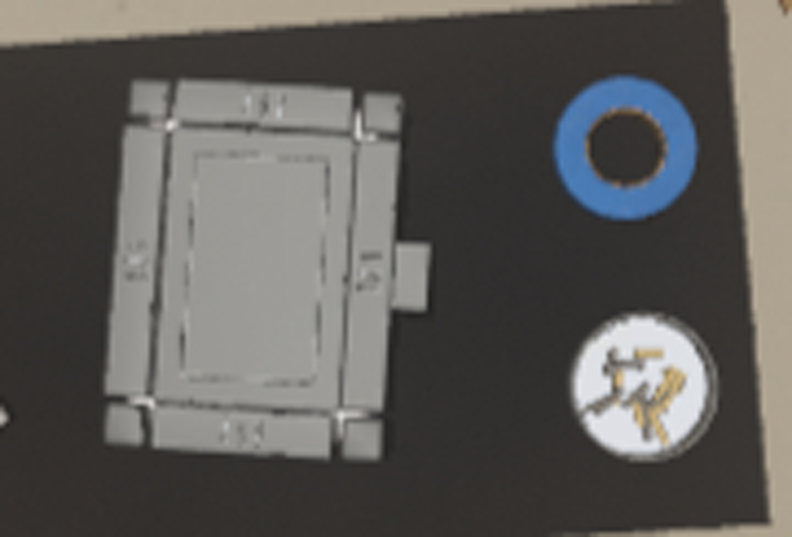

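View pics/side0c.png

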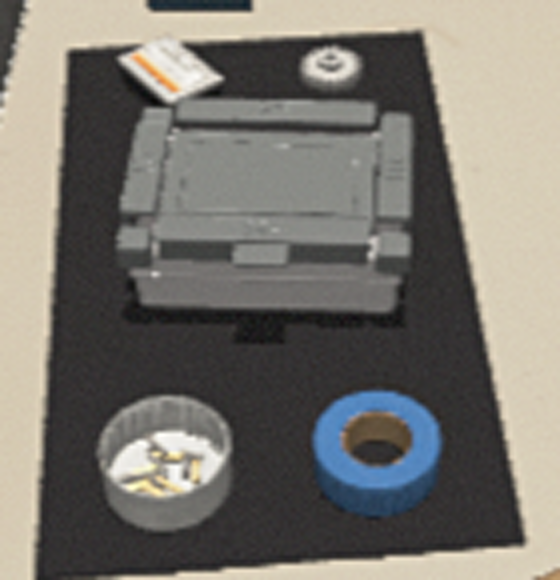

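The lid measures about 165 x 127 mm, against 164 x 124 mm given, and the tab is on world -y. Clockwise order is therefore tab (-y), near (-x), left (+y), far (+x). Rib marks in the crop are at (371,270), (242,433), (137,260) and (265,105).

```bash
python3 - <<'E'
from h import *
p=np.array([[371,270],[242,433],[137,260],[265,105]])/4.4+[240,170]
P=ray("top",p,69)[:,:2]; c=P.mean(0); print(P.round(1),c.round(1),np.linalg.norm(P[0]-P[2]),np.linalg.norm(P[1]-P[3]))
q=ray("side",np.array([[265,228],[147,165],[270,105],[397,165]])/4+[225,130],69)[:,:2]; print("side",q.round(1))
s=r.sense(); T=R.from_euler("xyz",s["tcp_rot"],degrees=True)
print("shift to above rim1", T.inv().apply(np.r_[P[0]+[0,3],150]-s["tool_pos"]).round(1), "to z240",T.inv().apply(np.r_[P[0]+[0,3],240]-s["tool_pos"]).round(1))
E
```

```text
[[508.4   2.8]
 [435.8  57.2]
 [510.  106.4]
 [580.4  52.1]] [508.7  54.6] 103.64849101142785 144.77134484756806
side [[509.2   4. ]
 [438.8  56.7]
 [507.7 111.8]
 [583.3  57.2]]
shift to above rim1 [ 493.4 -476.8   92.2] to z240 [ 493.4 -477.     2.2]
```

The rib spacings come out at 103.6 and 144.8 mm (expected 104 and 144), and the side view agrees. Moving above rim 1 with the fingers shut.

Emit:
step_arm:
  rows:
    - [[50,-48,0],2]
    - [[100,-97,0],4]
    - [[145,-140,0],6]
    - [[190,-184,0],8]
    - [[235,-227,0],10]
    - [[280,-271,0],12]
    - [[325,-314,0],14]
    - [[370,-358,0],16]
    - [[415,-401,0],16]
    - [[455,-440,0],16]
    - [[493,-477,0],16]
    - [[493,-477,30],16]
  fingers: 0

```text
time: 1.3
tool_pos: [464.3, -67.4, 232.8]
tcp_rot: [180.0, -0.2, -1.4]
ft_force: [1.3, -1.7, -0.1]
finger_gap: -0.1
grip_force: 0.0
```

Emit:
step_arm:
  rows:
    - [[0,0,0],0]
    - [[0,0,0],0]
    - [[0,0,0],0]

```text
time: 1.6
tool_pos: [462.5, -69.8, 231.4]
tcp_rot: [180.0, 0.0, -1.4]
ft_force: [-0.6, -0.1, -0.6]
finger_gap: -0.4
grip_force: 0.0
```

Emit:
step_arm:
  rows:
    - [[20,-38,10],0]
    - [[44,-76,20],0]
    - [[44,-76,60],0]
    - [[44,-76,95],0]
    - [[44,-76,121],0]
    - [[44,-76,121],0]
    - [[44,-76,121],0]

```text
time: 2.3
tool_pos: [508.6, 4.3, 111.1]
tcp_rot: [180.0, 0.0, -1.5]
ft_force: [0.1, -0.5, 0.4]
finger_gap: -0.2
grip_force: 0.0
```

```bash
python3 - <<'E'
from h import *
s=r.sense(); print(s["tool_pos"],s["ft_force"])
a=snapshot("side")[110:280,200:390]; cv2.imwrite("pics/s1.png",cv2.resize(a,None,fx=3.4,fy=3.4,interpolation=cv2.INTER_CUBIC))
E
```

```text
[508.56840749   4.32436718 111.13896564] [ 0.10801608 -0.54442474  0.38427108]
```

View pics/s1.png

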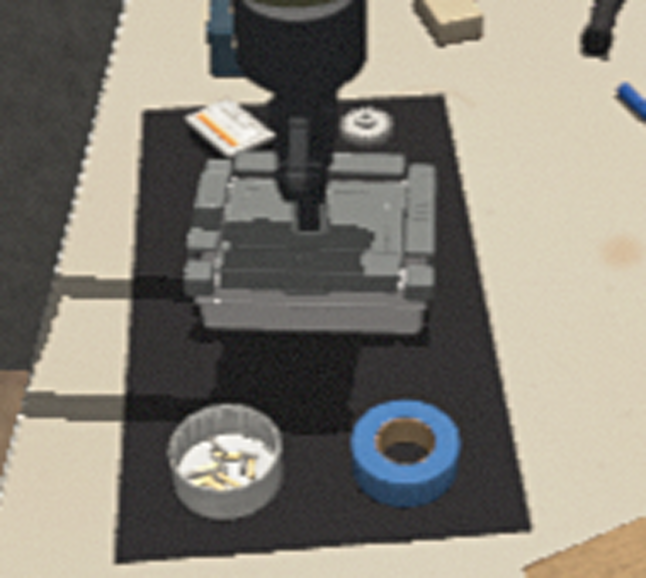

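The fingertips (crop 312,228) hover in line with the middle of the tab rim and nothing is touched. Pressing down in small steps.

Emit:
step_arm:
  rows:
    - [[0,0,14],0]
    - [[0,0,24],0]
    - [[0,0,28],0]
    - [[0,0,30],0]
    - [[0,0,32],0]
    - [[0,0,33],0]
    - [[0,0,34],0]
    - [[0,0,34],0]

```text
time: 3.15
tool_pos: [508.9, 5.7, 76.5]
tcp_rot: [-180.0, -0.0, -1.4]
ft_force: [-0.2, -0.7, 0.2]
finger_gap: -0.2
grip_force: 0.0
```

```bash
python3 - <<'E'
from h import *
s=r.sense(); T=s["tool_pos"]; print(T,s["ft_force"])
print(ray("side",[[291.8,177]],100))
E
```

```text
[508.90519784   5.72250386  76.51960431] [-0.22116947 -0.74776981  0.19964742]
[[511.66024873   2.63677456 100.        ]]
```

Emit:
step_arm:
  rows:
    - [[0,0,1],0]
    - [[0,0,2],0]
    - [[0,0,3],0]
    - [[0,0,3],0]

```text
time: 3.55
tool_pos: [508.8, 5.7, 74.0]
tcp_rot: [180.0, -0.0, -1.4]
ft_force: [-2.5, 0.3, 6.0]
finger_gap: 0.0
grip_force: 2.8
```

Emit:
step_arm:
  rows:
    - [[0,0,1],0]
    - [[0,0,1.5],0]
    - [[0,0,1.5],0]
    - [[0,0,1.5],0]

```text
time: 3.95
tool_pos: [508.9, 5.6, 73.9]
tcp_rot: [180.0, -0.0, -1.4]
ft_force: [-9.7, 0.8, 18.8]
finger_gap: -0.2
grip_force: 9.4
```

Hard stop at a fingertip height of 63 mm, which is the shut height, with 19 N: rim 1 is shut. Moving to rim 2.

Emit:
step_arm:
  rows:
    - [[0,0,-20],0]
    - [[0,0,-40],0]
    - [[-24,-16,-40],0]
    - [[-48,-33,-40],0]
    - [[-72,-49,-40],0]
    - [[-72,-49,-40],0]
    - [[-72,-49,-40],0]

```text
time: 4.65
tool_pos: [438.0, 56.6, 112.2]
tcp_rot: [180.0, -0.1, -1.3]
ft_force: [-0.1, 0.1, -0.1]
finger_gap: -0.0
grip_force: 0.0
```

```bash
python3 - <<'E'
from h import *
s=r.sense(); print(s["tool_pos"],s["ft_force"])
a=snapshot("side"); cv2.imwrite("pics/s2.png",cv2.resize(a[110:280,200:390],None,fx=3.4,fy=3.4,interpolation=cv2.INTER_CUBIC))
E
```

```text
[438.00249721  56.61711673 112.21144491] [-0.10343184  0.07487383 -0.12919837]
```

View pics/s2.png

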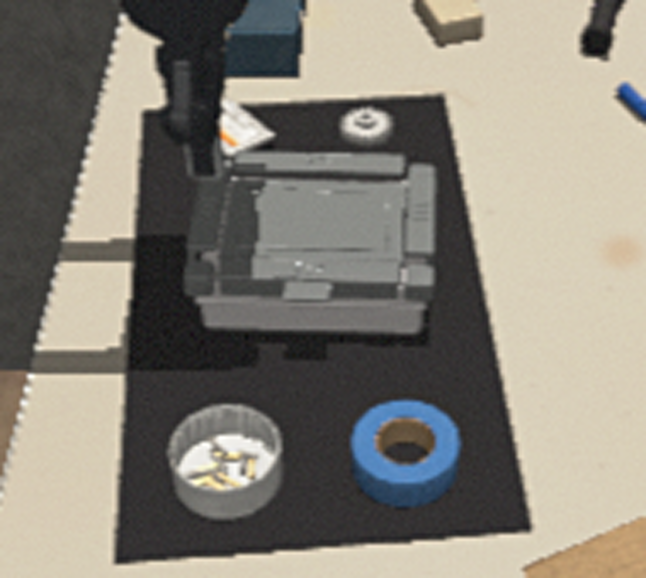

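The tab rim now lies level with the corner pieces (ribs at crop 308,267) and the box hasn't moved. Pressing rim 2.

Emit:
step_arm:
  rows:
    - [[0,0,15],0]
    - [[0,0,26],0]
    - [[0,0,30],0]
    - [[0,0,32],0]
    - [[0,0,34],0]
    - [[0,0,36],0]
    - [[0,0,38],0]
    - [[0,0,39],0]
    - [[0,0,39.5],0]
    - [[0,0,39.5],0]
    - [[0,0,39.5],0]

```text
time: 5.8
tool_pos: [438.5, 56.4, 73.9]
tcp_rot: [180.0, -0.0, -1.4]
ft_force: [-5.7, -0.9, 12.9]
finger_gap: -0.4
grip_force: 6.7
```

The same stop height as rim 1, so rim 2 is shut. Moving on to rim 3.

Emit:
step_arm:
  rows:
    - [[0,0,-20],0]
    - [[0,0,-40],0]
    - [[23,-17,-40],0]
    - [[47,-33,-40],0]
    - [[70,-50,-40],0]
    - [[70,-50,-40],0]
    - [[70,-50,-40],0]

```text
time: 6.5
tool_pos: [509.0, 104.9, 112.1]
tcp_rot: [180.0, 0.0, -1.4]
ft_force: [-0.3, 0.4, 0.0]
finger_gap: 0.1
grip_force: 0.0
```

Emit:
step_arm:
  rows:
    - [[0,0,15],0]
    - [[0,0,26],0]
    - [[0,0,30],0]
    - [[0,0,32],0]
    - [[0,0,34],0]
    - [[0,0,36],0]
    - [[0,0,38],0]
    - [[0,0,39],0]
    - [[0,0,40],0]
    - [[0,0,40],0]
    - [[0,0,40],0]

```text
time: 7.6
tool_pos: [509.4, 104.7, 73.9]
tcp_rot: [180.0, -0.0, -1.4]
ft_force: [-6.5, -1.0, 12.7]
finger_gap: -0.0
grip_force: 6.6
```

Rim 3 stopped at the same height. Moving on to rim 4.

Emit:
step_arm:
  rows:
    - [[0,0,-20],0]
    - [[0,0,-40],0]
    - [[23,17,-40],0]
    - [[47,33,-40],0]
    - [[71,50,-40],0]
    - [[71,50,-40],0]
    - [[71,50,-40],0]

```text
time: 8.3
tool_pos: [578.9, 52.6, 112.2]
tcp_rot: [-180.0, 0.0, -1.5]
ft_force: [-0.2, 0.5, -0.0]
finger_gap: -0.2
grip_force: 0.0
```

Emit:
step_arm:
  rows:
    - [[0,0,15],0]
    - [[0,0,26],0]
    - [[0,0,30],0]
    - [[0,0,32],0]
    - [[0,0,34],0]
    - [[0,0,36],0]
    - [[0,0,38],0]
    - [[0,0,39],0]
    - [[0,0,40],0]
    - [[0,0,40],0]
    - [[0,0,40],0]

```text
time: 9.4
tool_pos: [579.1, 53.0, 74.0]
tcp_rot: [-180.0, -0.0, -1.4]
ft_force: [-7.6, -0.2, 11.8]
finger_gap: -0.0
grip_force: 6.0
```

Emit:
step_arm:
  rows:
    - [[0,0,-20],0]
    - [[0,0,-60],0]
    - [[-20,40,-100],0]
    - [[-50,80,-130],0]
    - [[-70,120,-130],0]
    - [[-90,160,-130],0]
    - [[-110,200,-130],0]
    - [[-110,200,-130],0]
    - [[-110,200,-130],0]
    - [[-110,200,-130],0]

```text
time: 10.4
tool_pos: [464.4, -143.8, 202.5]
tcp_rot: [-180.0, -0.0, -1.4]
ft_force: [0.6, -0.4, -1.0]
finger_gap: -0.5
grip_force: 0.0
```

```bash
python3 - <<'E'
from h import *
s=r.sense(); print(s["tool_pos"],s["ft_force"])
a=snapshot("side"); cv2.imwrite("pics/s3.png",cv2.resize(a[110:280,200:390],None,fx=3.4,fy=3.4,interpolation=cv2.INTER_CUBIC))
E
```

```text
[ 464.36599078 -143.79135135  202.53369956] [ 0.61193888 -0.38774785 -0.9546353 ]
```

View pics/s3.png

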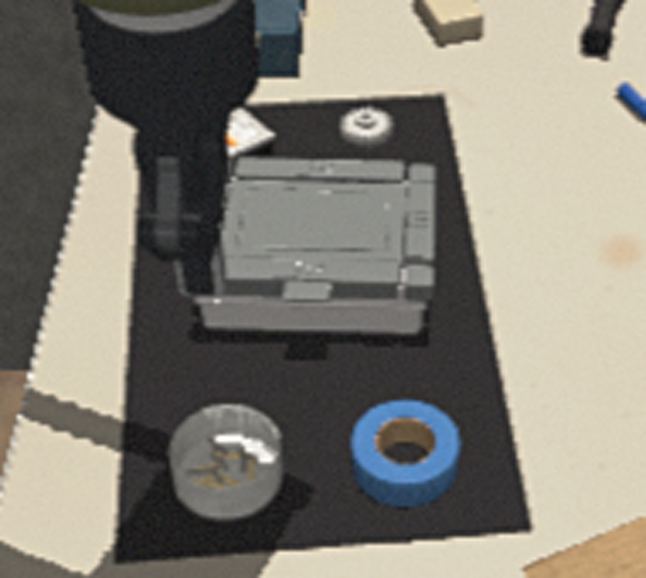

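The tab and left rims are visibly down and the box hasn't moved. The far rim at the right of the crop is harder to read, so I compare it before and after.

```bash
python3 - <<'E'
import cv2,numpy as np
a,b=[cv2.imread(f"pics/{n}.png")[140:310,370:460] for n in("s2","s3")]
cv2.imwrite("pics/cmp.png",cv2.resize(np.hstack([a,b]),None,fx=3.5,fy=3.5))
E
```

```text
(no output)
```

View pics/cmp.png

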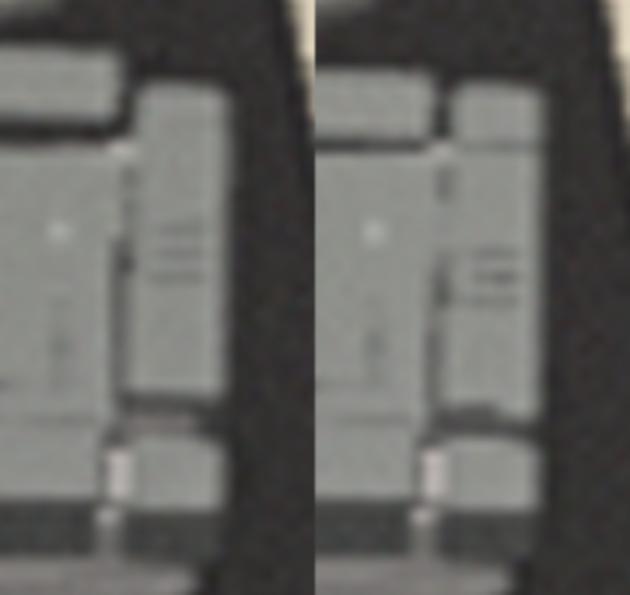

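In the right half the far rim's ribs have dropped about 25 px and its far corner piece now shows, so rim 4 is down. Rim 2 reached the same hard-stop height as the others. Handing in.

```bash
python3 -c "
from bench import r
print(r.hand_in())"
```

```text
the job is handed in; nothing more can be done
None
```

I pressed all four rim sections shut in order (tab, near short, opposite long, far short) and handed the job in after about 10.5 s; the hand-in gave no verdict, and rim 2's closing rests on its hard-stop reading alone because the gripper hid it in the last picture.

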